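Find the full tin in the carrier and hold it up

TASK

Swing the red keeper bar off its catch, about a quarter turn, clear of the three closed tins. Then heft the tins one after the other along the row, beginning next to the bar's hinge: lift each straight up well clear of the tray (at least 60 mm), pause a moment, and stand it back upright in its place before taking the next. Finish while holding up the heaviest tin in the gripper, upright and still, at least 100 mm above where it stood, the other two standing in their places and the jar, brush and cheese left alone (if the last tin hefted is the heaviest, just keep holding it).

Things in the scene. Friction and masses are not known exactly. Their poses are not given: they have to be found in the camera images.
- carrier: the tin carrier, fixed to the bench: a shallow wooden tray 150 mm (x) by 340 mm (y), walls 34 mm high, floor 12 mm thick, divided along y into three places by 22 mm high dividers. A steel post 20 mm thick and 118 mm high stands just beyond each end, at y = +185 mm (hinge) and y = -185 mm (catch). Origin: centre of the underside, on the bench; x points across the row of tins, away from the robot, y along the row towards the hinge, z up
- place_1 (a point): centre of the floor of place 1, the compartment next to the hinge post, 100 mm from the carrier's centre; the tin there stands within about 10 mm of this point. x and y as the carrier's
- place_2 (a point): centre of the floor of place 2, the compartment in the middle; the tin there stands within about 10 mm of this point. x and y as the carrier's
- place_3 (a point): centre of the floor of place 3, the compartment next to the catch post, 100 mm from the carrier's centre; the tin there stands within about 10 mm of this point. x and y as the carrier's
- keeper (a joint): angle (rad) of the keeper bar about its upright hinge: 0 when it lies over the row of tins on its catch, growing as it swings level away from the robot (counter-clockwise from above) to a stop at 1.6. The bar is red, 24 mm wide, 6 mm thick, 385 mm long, its underside 8 mm above the tin tops and its top 126 mm above the bench. It stays where it is left; about 1 to 2 N at the knob moves it
- keeper_knob (a point): middle of the black round upright knob on the bar, 18 mm in diameter and 45 mm high (126 to 171 mm above the bench; the point is at 148 mm), 110 mm from the hinge axis; it moves and turns with the bar. Free to be pinched or pushed
- keeper_hinge (a point): point on the bar's upright hinge axis, at the bar's height (123 mm above the bench)
- tin_a_mid (a point): one of three tins that look exactly alike: a closed upright cylinder, 60 mm in diameter and 100 mm high, bare metal with a pale paper band and a green lid. The point is the tin's centre, half-way up (50 mm below the flat top); z is the tin's axis, up. The heaviest weighs 0.59 to 0.73 kg, the two others 0.2 to 0.47 kg each. Which tin stands in which place changes every time
- tin_b_mid (a point): one of three tins that look exactly alike: a closed upright cylinder, 60 mm in diameter and 100 mm high, bare metal with a pale paper band and a green lid. The point is the tin's centre, half-way up (50 mm below the flat top); z is the tin's axis, up. The heaviest weighs 0.59 to 0.73 kg, the two others 0.2 to 0.47 kg each. Which tin stands in which place changes every time
- tin_c_mid (a point): one of three tins that look exactly alike: a closed upright cylinder, 60 mm in diameter and 100 mm high, bare metal with a pale paper band and a green lid. The point is the tin's centre, half-way up (50 mm below the flat top); z is the tin's axis, up. The heaviest weighs 0.59 to 0.73 kg, the two others 0.2 to 0.47 kg each. Which tin stands in which place changes every time
- jar: bystander, not to be disturbed: amber jar with a white cap, 72 mm in diameter, 95 mm high. Origin: centre of its underside
- brush: bystander, not to be disturbed: small hand brush lying flat. Origin: under its middle, its handle towards -x of its own
- cheese: bystander, not to be disturbed: golden round cheese, 94 mm in diameter, 46 mm high. Origin: centre of its underside
Things that resemble listed ones, but are neither listed nor needed, are in the scene too. What is shaped like the part that bears tin_c_mid but blue or turquoise is not meant.

How it is judged:
On the way, in this order (a step that is already met when the one before it is completed fails the run):
1. the keeper bar is swung clear of the tins (beyond 1.3 rad) (value of joint keeper above 1.3 rad), for 0.2 s.
2. the tin of place 1 is lifted at least 40 mm straight up over its place (within 40 mm), the other two standing in theirs (((height (world z) of tin_a_mid above 0.102 m and horizontal distance between tin_a_mid and place_1 below 0.04 m and distance of each of tin_b_mid, tin_c_mid from where it was at the start of the episode below 0.03 m and angle between each of tin_b_mid, tin_c_mid's own z axis and vertical below 0.15 rad) or (height (world z) of tin_b_mid above 0.102 m and horizontal distance between tin_b_mid and place_1 below 0.04 m and distance of each of tin_a_mid, tin_c_mid from where it was at the start of the episode below 0.03 m and angle between each of tin_a_mid, tin_c_mid's own z axis and vertical below 0.15 rad) or (height (world z) of tin_c_mid above 0.102 m and horizontal distance between tin_c_mid and place_1 below 0.04 m and distance of each of tin_a_mid, tin_b_mid from where it was at the start of the episode below 0.03 m and angle between each of tin_a_mid, tin_b_mid's own z axis and vertical below 0.15 rad))), for 0.2 s.
3. the tin of place 2 is lifted at least 40 mm straight up over its place (within 40 mm), the other two standing in theirs (((height (world z) of tin_a_mid above 0.102 m and horizontal distance between tin_a_mid and place_2 below 0.04 m and distance of each of tin_b_mid, tin_c_mid from where it was at the start of the episode below 0.03 m and angle between each of tin_b_mid, tin_c_mid's own z axis and vertical below 0.15 rad) or (height (world z) of tin_b_mid above 0.102 m and horizontal distance between tin_b_mid and place_2 below 0.04 m and distance of each of tin_a_mid, tin_c_mid from where it was at the start of the episode below 0.03 m and angle between each of tin_a_mid, tin_c_mid's own z axis and vertical below 0.15 rad) or (height (world z) of tin_c_mid above 0.102 m and horizontal distance between tin_c_mid and place_2 below 0.04 m and distance of each of tin_a_mid, tin_b_mid from where it was at the start of the episode below 0.03 m and angle between each of tin_a_mid, tin_b_mid's own z axis and vertical below 0.15 rad))), for 0.2 s.
4. the tin of place 3 is lifted at least 40 mm straight up over its place (within 40 mm), the other two standing in theirs (((height (world z) of tin_a_mid above 0.102 m and horizontal distance between tin_a_mid and place_3 below 0.04 m and distance of each of tin_b_mid, tin_c_mid from where it was at the start of the episode below 0.03 m and angle between each of tin_b_mid, tin_c_mid's own z axis and vertical below 0.15 rad) or (height (world z) of tin_b_mid above 0.102 m and horizontal distance between tin_b_mid and place_3 below 0.04 m and distance of each of tin_a_mid, tin_c_mid from where it was at the start of the episode below 0.03 m and angle between each of tin_a_mid, tin_c_mid's own z axis and vertical below 0.15 rad) or (height (world z) of tin_c_mid above 0.102 m and horizontal distance between tin_c_mid and place_3 below 0.04 m and distance of each of tin_a_mid, tin_b_mid from where it was at the start of the episode below 0.03 m and angle between each of tin_a_mid, tin_b_mid's own z axis and vertical below 0.15 rad))), for 0.2 s.
At the end, for the whole second after the job is handed in: One tin is held in the fingers, still, within 0.3 rad of upright, over 85 mm above where it stood, touching nothing else; the two lighter tins (pressing on the carrier with under 5.1 N) stand upright and still within 30 mm of their starts; the keeper stays beyond 1.2 rad (value of joint keeper above 1.2 rad and ((height (world z) of tin_a_mid above 0.147 m and contact force between tin_a and the fingers above 2 N and angle between tin_a_mid's own z axis and vertical below 0.3 rad and linear speed of tin_a below 0.05 m/s and contact force between tin_a and carrier below 0.1 N and contact force between tin_a and tin_b below 0.1 N and contact force between each of tin_b, tin_c and the fingers below 0.1 N and contact force between tin_b and carrier between 1 and 5.1 N and distance of each of tin_b_mid, tin_c_mid from where it was at the start of the episode below 0.03 m and angle between each of tin_b_mid, tin_c_mid's own z axis and vertical below 0.15 rad and linear speed of each of tin_b, tin_c below 0.03 m/s and contact force between tin_a and tin_c below 0.1 N and contact force between tin_c and carrier between 1 and 5.1 N) or (height (world z) of tin_b_mid above 0.147 m and contact force between tin_b and the fingers above 2 N and angle between tin_b_mid's own z axis and vertical below 0.3 rad and linear speed of tin_b below 0.05 m/s and contact force between tin_b and carrier below 0.1 N and contact force between tin_b and tin_a below 0.1 N and contact force between each of tin_a, tin_c and the fingers below 0.1 N and contact force between tin_a and carrier between 1 and 5.1 N and distance of each of tin_a_mid, tin_c_mid from where it was at the start of the episode below 0.03 m and angle between each of tin_a_mid, tin_c_mid's own z axis and vertical below 0.15 rad and linear speed of each of tin_a, tin_c below 0.03 m/s and contact force between tin_b and tin_c below 0.1 N and contact force between tin_c and carrier between 1 and 5.1 N) or (height (world z) of tin_c_mid above 0.147 m and contact force between tin_c and the fingers above 2 N and angle between tin_c_mid's own z axis and vertical below 0.3 rad and linear speed of tin_c below 0.05 m/s and contact force between tin_c and carrier below 0.1 N and contact force between tin_c and tin_a below 0.1 N and contact force between each of tin_a, tin_b and the fingers below 0.1 N and contact force between tin_a and carrier between 1 and 5.1 N and distance of each of tin_a_mid, tin_b_mid from where it was at the start of the episode below 0.03 m and angle between each of tin_a_mid, tin_b_mid's own z axis and vertical below 0.15 rad and linear speed of each of tin_a, tin_b below 0.03 m/s and contact force between tin_c and tin_b below 0.1 N and contact force between tin_b and carrier between 1 and 5.1 N))); the arm keeps its last pose, push and grip.
It fails at once if the jar is moved by more than 30 mm (distance of jar from where it was at the start of the episode above 0.03 m).
It fails at once if the brush is moved by more than 30 mm (distance of brush from where it was at the start of the episode above 0.03 m).
It fails at once if the cheese is moved by more than 30 mm (distance of cheese from where it was at the start of the episode above 0.03 m).
It fails at once if a tin is tipped over (angle between any of tin_a_mid, tin_b_mid, tin_c_mid's own z axis and vertical above 0.8 rad).
It also fails if it takes over 72 s, if anything falls off the work surface, if the arm or the gripper's body presses on something with over 40 N, if the wrist force passes 120 N, or if a joint passes its speed limit or range.

ROBOT

A 6-joint arm with a two-finger parallel gripper is mounted at the origin on the work surface. World frame = base frame: x ahead of the robot, y to its left, z up, the work surface at z = 0. Lengths are in m, angles in rad, forces in N, time in s.
With the tool pointing down it reaches from about 0.35 to 0.8 m from the base axis. Payload 7.3 kg.
Tool frame: the origin (TCP) lies where the fingers leave the gripper's body, on its centre line; the fingertips stand 73 mm ahead of it and the grasp point (between the pads) lies 54 mm ahead of it (ctrl.tips_ahead is the z of the fingertips in the tool frame, in m); z points along the fingers, y is the direction in which the jaws open and shut (so a half turn about z gives the same grasp; the last joint's range is limited). The gripper opens to 85 mm and grips with 20 to 120 N. Pads are 22 mm wide; open, the fingers measure 114 mm over their backs; the gripper's body (76 mm by 85 mm) begins 54 mm behind the grasp point. The pads swing forward as they close: fully open they stand 13 mm farther back than shut.
Start: joints at [1.086, 0.342, 1.524, -0, 1.275, -0.146], TCP at [0.174, 0.495, 0.304] pointing down, gripper open.
Joint ranges: [-2.53, 2.53], [-0.77, 2.02], [0.04, 2.7], [-1, 4.14], [0.28, 2.66], [-3.11, 3.11]. Speed limits (rad/s): [2.57, 2.57, 3.14, 3.14, 3.14, 3.14].

INTERFACE

Orientations are given as a 3x3 rotation matrix whose columns are the frame's x, y, z axes.
In Python, from station import telemetry, viewer, ctrl gives the robot as it stands. The module is installed in compiled form; this text tells all that it offers.
- The arm moves only by the tool carry_out, never from a script. Its argument "deltas" is a list of rows, each a list of 7 numbers: the shift along the tool's x, y, z in m, then the turn, a rotation vector about the tool's x, y, z in degrees, then the finger opening in m, from 0 to 0.0854. In form: [[dx, dy, dz, ax, ay, az, jaw], ...]. A call has 1 to 8 rows; each row is the pose to reach, as a shift and turn from the pose measured when the call began, along the tool's axes at that moment; what a row does not reach only later rows make up. A row lasts 1/12 s, in which the tool goes at most 41.7 mm and 7.16 degrees, less where a joint would pass 70% of its speed; a pose out of reach is approached as far as the arm can. A call with a gripper value outside its range is refused whole. The fingers move at their own pace and stop on an object; "grip_force" is the grip in N (left out, the last holds). Time passes only in rows, so rows that repeat a pose let the fingers close. It gives the time, the measured TCP pose, the force and the opening at its end, in the units of the state.
- telemetry.sense(): the state, without advancing time (a new reading comes with each control period).
- viewer.read_camera(name): name is "scene" or "top"; returns a dict with "frame" (420x560x3 uint8, blue, green, red), "intrinsics" (3x3 intrinsics, pixels), "distortion" ([k1, k2, p1, p2, k3] as OpenCV has them; the pictures are not rectified), "extrinsics" (4x4, takes a point from camera to world coordinates). Camera axes: x right, y up, looking along -z (the intrinsics and any distortion apply to the point x, -y, -z); pixel columns grow to the right and rows downward; lengths in m; the calibration is good to about 2 mm. A picture is of the moment at which its call begins. There is no depth.
- ctrl.job_done(): hands the job in, once; it reports no verdict.
The state is a dict: "time": time; "joints": joint angles; "qd": joint speeds; "tau": joint torques, N m; "ee_pos": TCP position; "orientation": TCP orientation; "force": force on the tool from outside, world axes, zero at the start; "ft_torque": the same for the moment, N m; "gripper_width": finger opening in m.
Only numpy, scipy, OpenCV 4.12 (cv2) and the standard library are available. Lean on these libraries where they do the work, as an engineer would, in place of code of your own. Each camera call takes 0.05 s, during which the arm holds its last target.

## Working session

There is one attempt and no reset: what is moved stays moved. The work goes in short steps, Python scripts to look and compute and a tool call to move; the robot and the scene stay as the last step left them, time stands still between calls to the robot, and variables do not carry over. Pictures are saved under pics/ and viewed, and the job is handed in when it is done.

Besides the shell and the picture viewer there is one more tool, called after "Call:" as name(argument=value, ...), one argument or row to a line, values as JSON. carry_out: Moves the arm, as the interface text tells. Its arguments: {"type":"object","properties":{"deltas":{"type":"array","items":{"type":"array","items":{"type":"number"}}},"grip_force":{"type":"number"}},"required":["deltas"]}

```bash
mkdir -p pics; python3 - <<'E'
from station import telemetry, viewer, ctrl
import cv2,json
s=telemetry.sense(); print(s['time'],s['ee_pos'],s['orientation'],s['gripper_width'],s['force'],ctrl.tips_ahead)
for n in('scene','top'):
    r=viewer.read_camera(n); cv2.imwrite(f'pics/{n}0.png',r['frame']); print(n,r['intrinsics'],r['distortion'],r['extrinsics'])
E
```

```text
0.0 [0.17434573 0.49489364 0.30321744] [[-9.43146960e-01  3.32375264e-01 -7.03490751e-04]
 [ 3.32375950e-01  9.43145937e-01 -1.40302922e-03]
 [ 1.97162236e-04 -1.55708615e-03 -9.99998768e-01]] 0.08560392689507067 [-0.38969185  0.32059963 -0.15909445] 0.0726
scene [[483.41019918   0.         285.39190453]
 [  0.         483.41019918 202.90036095]
 [  0.           0.           1.        ]] [-0.11055761  0.          0.          0.          0.        ] [[-0.50867986 -0.69684214  0.5056242   1.12668768]
 [ 0.86095463 -0.41266365  0.29743208  0.33360987]
 [ 0.00138952  0.58661721  0.80986315  1.06337189]
 [ 0.          0.          0.          1.        ]]
top [[483.95972464   0.         283.98244365]
 [  0.         483.95972464 213.4985463 ]
 [  0.           0.           1.        ]] [-0.09730065  0.          0.          0.          0.        ] [[-0.02279752  0.99351458 -0.11139596  0.39252228]
 [-0.99959855 -0.02077735  0.01926254  0.02079596]
 [ 0.01682311  0.11179038  0.9935894   1.3713531 ]
 [ 0.          0.          0.          1.        ]]
```

View pics/scene0.png

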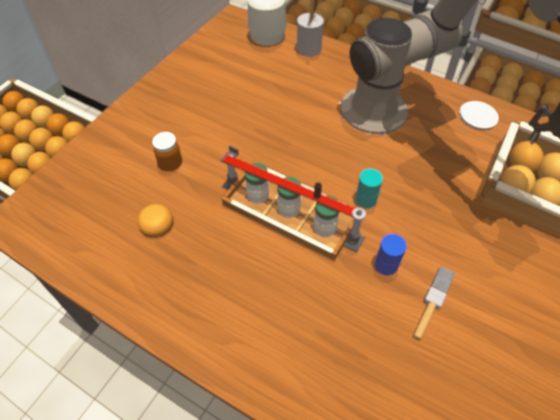

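View pics/top0.png

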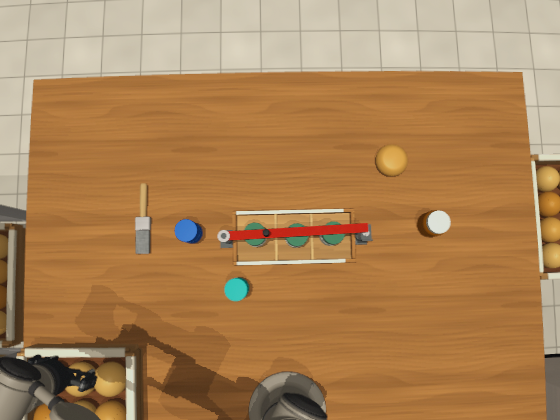

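```bash
cat > h.py <<'E'
import numpy as np,cv2
from station import telemetry, viewer, ctrl
def ray(r,u,v):
    p=cv2.undistortPoints(np.array([[[u,v]]],float),r['intrinsics'],np.array(r['distortion']))[0,0]
    E=np.array(r['extrinsics']); return E[:3,3],E[:3,:3]@np.array([p[0],-p[1],-1])
def at(r,u,v,z):
    o,d=ray(r,u,v); return o+d*(z-o[2])/d[2]
def proj(r,P):
    E=np.array(r['extrinsics']); c=E[:3,:3].T@(np.array(P)-E[:3,3]); c=c*[1,-1,-1]
    return cv2.projectPoints(c.reshape(1,1,3),np.zeros(3),np.zeros(3),r['intrinsics'],np.array(r['distortion']))[0][0,0]
def crop(r,u0,v0,u1,v1,k,name):
    im=cv2.resize(r['frame'][v0:v1,u0:u1],None,fx=k,fy=k,interpolation=cv2.INTER_CUBIC)
    for u in range((u0//10+1)*10,u1,10):
        cv2.line(im,((u-u0)*k,0),((u-u0)*k,6 if u%50 else 14),(255,255,255),1)
        if u%20==0: cv2.putText(im,str(u),((u-u0)*k-10,24),0,.35,(255,255,255),1)
    for v in range((v0//10+1)*10,v1,10):
        cv2.line(im,(0,(v-v0)*k),(6,(v-v0)*k),(255,255,255),1)
        cv2.putText(im,str(v),(8,(v-v0)*k+4),0,.35,(255,255,255),1)
    cv2.imwrite('pics/'+name,im)
E
python3 - <<'E'
from h import *
r=viewer.read_camera('top'); crop(r,210,195,385,285,4,'t1.png')
r=viewer.read_camera('scene'); crop(r,215,135,405,275,4,'s1.png')
E
```

```text
(no output)
```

View pics/t1.png

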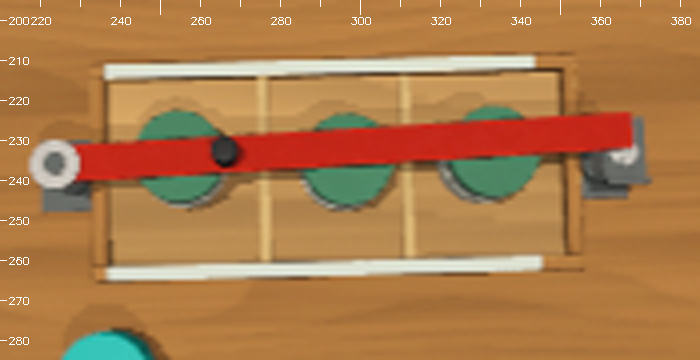

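View pics/s1.png

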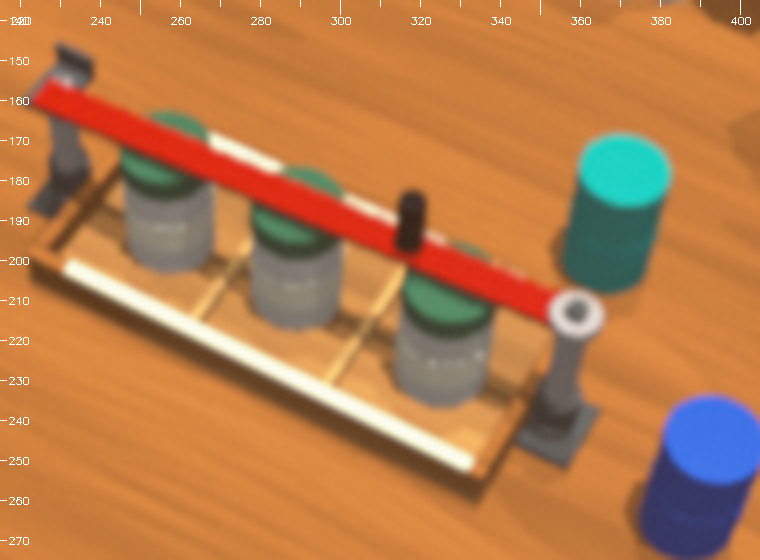

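```bash
python3 - <<'E'
from h import *
r=viewer.read_camera('top')
for n,u,v,z in [('hinge',223.5,235.5,.14),('knobtop',266.2,231,.171),('knobbot',266,235,.126),('barend',367.5,227.5,.126),('t1',255.3,234,.112),('t2',296.5,235,.112),('t3',334,233,.112),('turq',237,290,.1),('blue',188,231,.1),
 ('cTL',236,212,.034),('cTR',345,210,.034),('cBL',236,263.5,.034),('cBR',345,260.5,.034),('iTL',236,213,.034),('d1',276,237,.022),('d2',312.5,235,.022),('jar',439,222,.095),('cheese',391,160,.046)]:
    print(n,at(r,u,v,z).round(4))
r=viewer.read_camera('scene')
for n,u,v,z in [('knobtop',318,184,.171),('hinge',359,212,.14),('t1',327,208,.112),('t2',289,190.5,.112),('t3',256.5,177,.112)]:
    print('s',n,at(r,u,v,z).round(4))
E
```

```text
hinge [0.4774 0.1522 0.14  ]
knobtop [0.4843 0.0427 0.171 ]
knobbot [0.4774 0.0442 0.126 ]
barend [ 0.491  -0.2194  0.126 ]
t1 [0.4815 0.0723 0.112 ]
t2 [ 0.4766 -0.035   0.112 ]
t3 [ 0.4797 -0.1332  0.112 ]
turq [0.3373 0.123  0.1   ]
blue [0.494  0.2501 0.1   ]
cTL [0.5494 0.1282 0.034 ]
cTR [ 0.5487 -0.1758  0.034 ]
cBL [0.4069 0.13   0.034 ]
cBR [ 0.4082 -0.1708  0.034 ]
iTL [0.5466 0.1282 0.034 ]
d1 [0.4783 0.0184 0.022 ]
d2 [ 0.4816 -0.0837  0.022 ]
jar [ 0.5039 -0.4206  0.095 ]
cheese [ 0.6865 -0.31    0.046 ]
s knobtop [0.4834 0.0439 0.171 ]
s hinge [0.4852 0.1556 0.14  ]
s t1 [0.4946 0.0784 0.112 ]
s t2 [ 0.4955 -0.0274  0.112 ]
s t3 [ 0.5003 -0.1198  0.112 ]
```

```bash
cat >> h.py <<'E'
from scipy.spatial.transform import Rotation as R
def go(x,y,z,yaw):
    "yaw deg: world heading of tool y axis, tool down"
    s=telemetry.sense(); M=R.from_matrix(s['orientation']).as_matrix(); p=np.array(s['ee_pos'])
    a=np.radians(yaw); Y=np.array([np.cos(a),np.sin(a),0]); Z=np.array([0,0,-1.]); T=np.c_[np.cross(Y,Z),Y,Z]
    d=M.T@(np.array([x,y,z])-p); w=R.from_matrix(M.T@T).as_rotvec(degrees=True)
    print('t',round(s['time'],2),'from',p.round(4),'yaw',np.degrees(np.arctan2(M[1,1],M[0,1])).round(1),'j',np.round(s['joints'],2),'F',np.round(s['force'],1),'w',round(s['gripper_width'],4))
    print('row',d.round(4),w.round(2))
E
python3 -c "
from h import *
go(.4835,.0433,.30,2)"
```

```text
t 0.3 from [0.1744 0.4951 0.3037] yaw 70.6 j [ 1.09  0.34  1.52  0.    1.28 -0.15] F [0.3 0.1 0.3] w 0.0853
row [-0.4417 -0.3234  0.0038] [-3.000e-02  1.000e-02  6.859e+01]
```

Call:
carry_out(
  deltas=[
    [-0.442,-0.323,0.004,0,0,68.6,0.035],
    [-0.442,-0.323,0.004,0,0,68.6,0.035],
    [-0.442,-0.323,0.004,0,0,68.6,0.035],
    [-0.442,-0.323,0.004,0,0,68.6,0.035],
    [-0.442,-0.323,0.004,0,0,68.6,0.035],
    [-0.442,-0.323,0.004,0,0,68.6,0.035],
    [-0.442,-0.323,0.004,0,0,68.6,0.035],
    [-0.442,-0.323,0.004,0,0,68.6,0.035],
  ],
)

```text
time: 0.97
ee_pos: [0.3635, 0.2184, 0.3016]
orientation: [[-0.224, 0.975, 0.0], [0.975, 0.224, -0.0], [-0.0, 0.0, -1.0]]
force: [1.3, 0.9, 0.2]
gripper_width: 0.0348
```

```bash
python3 -c "
from h import *
go(.4835,.0433,.30,2)"
```

```text
t 0.97 from [0.3635 0.2184 0.3016] yaw 12.9 j [ 0.36  0.16  1.78 -0.    1.2   0.13] F [1.3 0.9 0.2] w 0.0348
row [-0.1975  0.0777  0.0017] [3.000e-02 1.000e-02 1.095e+01]
```

Call:
carry_out(
  deltas=[
    [-0.1975,0.0777,0.002,0,0,11,0.035],
    [-0.1975,0.0777,0.002,0,0,11,0.035],
    [-0.1975,0.0777,0.002,0,0,11,0.035],
    [-0.1975,0.0777,0.002,0,0,11,0.035],
    [-0.1975,0.0777,0.002,0,0,11,0.035],
    [-0.1975,0.0777,0.002,0,0,11,0.035],
    [-0.1975,0.0777,0.002,0,0,11,0.035],
    [-0.1975,0.0777,0.002,0,0,11,0.035],
  ],
)

```text
time: 1.63
ee_pos: [0.4831, 0.0434, 0.2993]
orientation: [[-0.033, 0.999, -0.001], [0.999, 0.033, 0.0], [0.001, -0.001, -1.0]]
force: [-0.7, 0.6, 0.1]
gripper_width: 0.0351
```

```bash
python3 -c "
from h import *
go(.4835,.0433,.208,2)
crop(viewer.read_camera('scene'),215,80,405,220,4,'s2.png')"
```

```text
t 1.63 from [0.4831 0.0434 0.2993] yaw 1.9 j [-0.07  0.27  1.64  0.    1.23 -0.1 ] F [-0.7  0.6  0.1] w 0.0351
row [-0.0002  0.0005  0.0913] [-0.04 -0.03 -0.12]
```

View pics/s2.png

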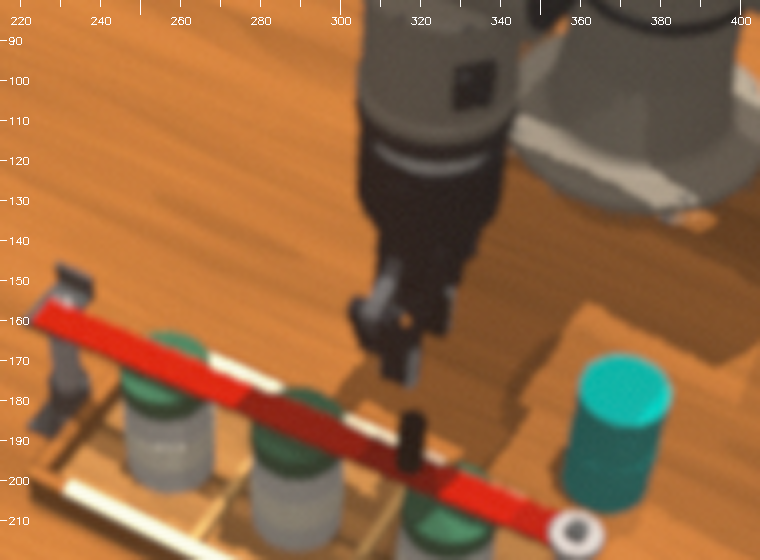

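The gripper hovers above the knob (knob at 318,190; fingertips around 318,172). Descending with the fingers astride it.

Call:
carry_out(
  deltas=[
    [0,0,0.03,0,0,0,0.035],
    [0,0,0.06,0,0,0,0.035],
    [0,0,0.075,0,0,0,0.035],
    [0,0,0.085,0,0,0,0.035],
    [0,0,0.091,0,0,0,0.035],
    [0,0,0.091,0,0,0,0.028],
    [0,0,0.091,0,0,0,0.026],
  ],
)

```text
time: 2.27
ee_pos: [0.4826, 0.0451, 0.209]
orientation: [[-0.036, 0.999, -0.0], [0.999, 0.036, 0.0], [0.001, -0.0, -1.0]]
force: [-0.6, -0.8, 0.7]
gripper_width: 0.0261
```

```bash
python3 -c "
from h import *
hx,hy=.479,.1525
for th in (12,24,36,48,60,72,84,88):
    a=np.radians(th+2); print(th); go(hx+.11*np.sin(a),hy-.11*np.cos(a),.208,2+th)
crop(viewer.read_camera('scene'),215,80,405,220,4,'s3.png')"
```

```text
12
t 2.27 from [0.4826 0.0451 0.209 ] yaw 2.1 j [-0.07  0.37  1.77  0.    1.   -0.1 ] F [-0.6 -0.8  0.7] w 0.0261
row [-0.0001  0.023   0.001 ] [  0.    -0.03 -11.94]
24
t 2.27 from [0.4826 0.0451 0.209 ] yaw 2.1 j [-0.07  0.37  1.77  0.    1.   -0.1 ] F [-0.6 -0.8  0.7] w 0.0261
row [0.0069 0.0449 0.001 ] [  0.    -0.03 -23.94]
36
t 2.27 from [0.4826 0.0451 0.209 ] yaw 2.1 j [-0.07  0.37  1.77  0.    1.   -0.1 ] F [-0.6 -0.8  0.7] w 0.0261
row [0.0184 0.0648 0.001 ] [ 1.000e-02 -3.000e-02 -3.594e+01]
48
t 2.27 from [0.4826 0.0451 0.209 ] yaw 2.1 j [-0.07  0.37  1.77  0.    1.   -0.1 ] F [-0.6 -0.8  0.7] w 0.0261
row [0.0338 0.0819 0.001 ] [ 1.000e-02 -3.000e-02 -4.794e+01]
60
t 2.27 from [0.4826 0.0451 0.209 ] yaw 2.1 j [-0.07  0.37  1.77  0.    1.   -0.1 ] F [-0.6 -0.8  0.7] w 0.0261
row [0.0524 0.0955 0.0011] [ 1.000e-02 -3.000e-02 -5.994e+01]
72
t 2.27 from [0.4826 0.0451 0.209 ] yaw 2.1 j [-0.07  0.37  1.77  0.    1.   -0.1 ] F [-0.6 -0.8  0.7] w 0.0261
row [0.0734 0.1049 0.0011] [ 2.000e-02 -3.000e-02 -7.194e+01]
84
t 2.27 from [0.4826 0.0451 0.209 ] yaw 2.1 j [-0.07  0.37  1.77  0.    1.   -0.1 ] F [-0.6 -0.8  0.7] w 0.0261
row [0.0959 0.1097 0.0011] [ 2.000e-02 -3.000e-02 -8.394e+01]
88
t 2.27 from [0.4826 0.0451 0.209 ] yaw 2.1 j [-0.07  0.37  1.77  0.    1.   -0.1 ] F [-0.6 -0.8  0.7] w 0.0261
row [0.1035 0.1102 0.0011] [ 2.000e-02 -2.000e-02 -8.794e+01]
```

View pics/s3.png

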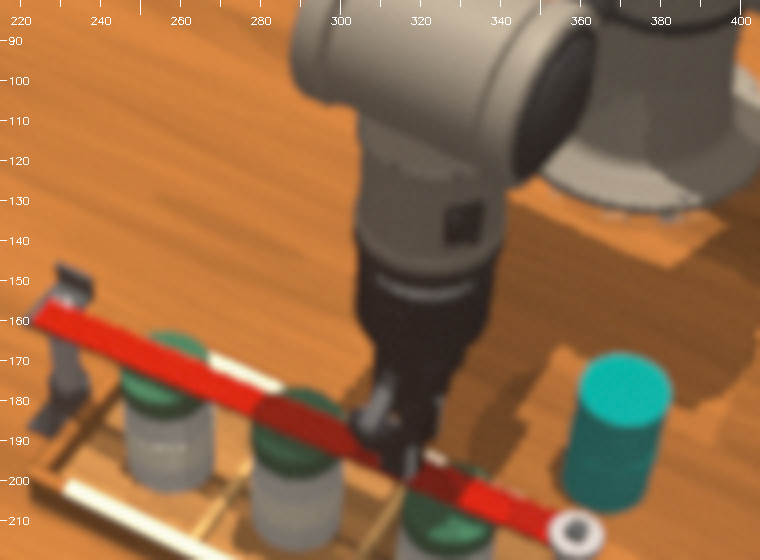

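Call:
carry_out(
  deltas=[
    [-0.001,0.0115,0.001,0,0,-6,0.026],
    [0,0.023,0.001,0,0,-12,0.026],
    [0.003,0.034,0.001,0,0,-18,0.026],
    [0.007,0.045,0.001,0,0,-24,0.026],
    [0.012,0.055,0.001,0,0,-30,0.026],
    [0.0185,0.065,0.001,0,0,-36,0.026],
    [0.026,0.0735,0.001,0,0,-42,0.026],
    [0.034,0.082,0.001,0,0,-48,0.026],
  ],
)

```text
time: 2.98
ee_pos: [0.5642, 0.0819, 0.2095]
orientation: [[-0.77, 0.638, 0.002], [0.638, 0.77, -0.0], [-0.002, 0.001, -1.0]]
force: [-1.9, -1.1, -0.7]
gripper_width: 0.0261
```

```bash
python3 -c "
from h import *
hx,hy=.479,.1525
for th in (54,60,66,72,78,84,89):
    a=np.radians(th+2); print(th); go(hx+.11*np.sin(a),hy-.11*np.cos(a),.208,2+th)
crop(viewer.read_camera('top'),170,120,370,270,4,'t4.png')"
```

```text
54
t 2.98 from [0.5642 0.0819 0.2095] yaw 50.3 j [ 0.01  0.51  1.53 -0.    1.1  -0.87] F [-1.9 -1.1 -0.7] w 0.0261
row [0.0012 0.0108 0.0015] [ 0.06  0.1  -5.66]
60
t 2.98 from [0.5642 0.0819 0.2095] yaw 50.3 j [ 0.01  0.51  1.53 -0.    1.1  -0.87] F [-1.9 -1.1 -0.7] w 0.0261
row [0.0029 0.0222 0.0015] [  0.05   0.1  -11.66]
66
t 2.98 from [0.5642 0.0819 0.2095] yaw 50.3 j [ 0.01  0.51  1.53 -0.    1.1  -0.87] F [-1.9 -1.1 -0.7] w 0.0261
row [0.0058 0.0334 0.0015] [  0.05   0.11 -17.66]
72
t 2.98 from [0.5642 0.0819 0.2095] yaw 50.3 j [ 0.01  0.51  1.53 -0.    1.1  -0.87] F [-1.9 -1.1 -0.7] w 0.0261
row [0.0099 0.0441 0.0015] [  0.04   0.11 -23.66]
78
t 2.98 from [0.5642 0.0819 0.2095] yaw 50.3 j [ 0.01  0.51  1.53 -0.    1.1  -0.87] F [-1.9 -1.1 -0.7] w 0.0261
row [0.015  0.0544 0.0015] [  0.04   0.11 -29.66]
84
t 2.98 from [0.5642 0.0819 0.2095] yaw 50.3 j [ 0.01  0.51  1.53 -0.    1.1  -0.87] F [-1.9 -1.1 -0.7] w 0.0261
row [0.0212 0.0641 0.0015] [ 3.000e-02  1.100e-01 -3.566e+01]
89
t 2.98 from [0.5642 0.0819 0.2095] yaw 50.3 j [ 0.01  0.51  1.53 -0.    1.1  -0.87] F [-1.9 -1.1 -0.7] w 0.0261
row [0.0272 0.0717 0.0015] [ 3.000e-02  1.100e-01 -4.066e+01]
```

View pics/t4.png

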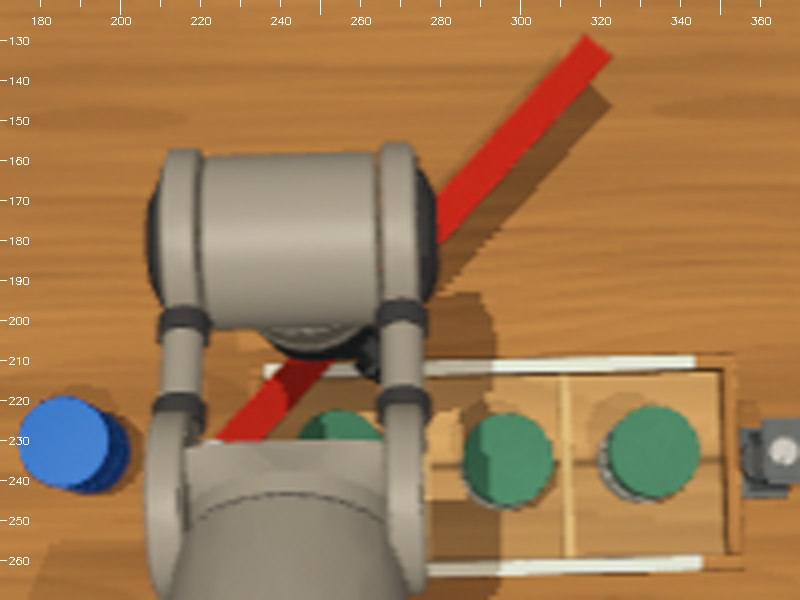

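The bar is at about 45° and the knob follows. Continuing the arc to about 89° of tool turn.

Call:
carry_out(
  deltas=[
    [0.001,0.011,0.001,0,0,-5.7,0.026],
    [0.003,0.022,0.001,0,0,-11.7,0.026],
    [0.006,0.0335,0.001,0,0,-17.7,0.026],
    [0.01,0.044,0.001,0,0,-23.7,0.026],
    [0.015,0.0545,0.001,0,0,-29.7,0.026],
    [0.021,0.064,0.001,0,0,-35.7,0.026],
    [0.027,0.072,0.001,0,0,-40.7,0.026],
    [0.027,0.072,0.001,0,0,-40.7,0.026],
  ],
)

```text
time: 3.7
ee_pos: [0.5901, 0.1576, 0.2096]
orientation: [[-1.0, -0.027, 0.005], [-0.027, 1.0, 0.002], [-0.005, 0.002, -1.0]]
force: [-0.8, -0.4, -0.0]
gripper_width: 0.0261
```

```bash
python3 -c "
from h import *
go(.5885,.15,.208,91)
r=viewer.read_camera('top');crop(r,170,60,370,270,3,'t5.png')"
```

```text
t 3.7 from [0.5901 0.1576 0.2096] yaw 91.5 j [ 0.14  0.58  1.41  0.    1.15 -1.46] F [-0.8 -0.4 -0. ] w 0.0261
row [ 0.0018 -0.0075  0.0015] [0.09 0.3  0.55]
```

View pics/t5.png

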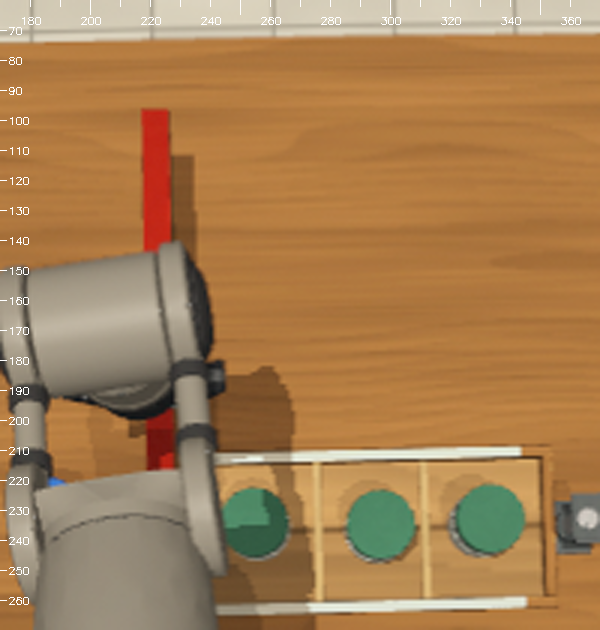

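Call:
carry_out(
  deltas=[
    [0,0,0,0,0,0,0.04],
    [0,0,-0.03,0,0,0,0.04],
    [0,0,-0.06,0,0,0,0.05],
    [0,0,-0.09,0,0,0,0.085],
    [0,0,-0.09,0,0,0,0.085],
  ],
)

```text
time: 4.17
ee_pos: [0.5913, 0.1562, 0.3066]
orientation: [[-1.0, -0.019, 0.017], [-0.019, 1.0, 0.003], [-0.017, 0.002, -1.0]]
force: [0.1, -0.2, 1.2]
gripper_width: 0.0725
```

```bash
python3 -c "
from h import *
r=viewer.read_camera('top')
print(at(r,221,96,.126),at(r,224,235,.14))
go(.48,-.03,.30,2); crop(r,210,195,385,285,4,'t6.png')
im=cv2.cvtColor(r['frame'],cv2.COLOR_BGR2HSV); m=cv2.inRange(im,(50,70,40),(85,255,200)); m[:, :200]=0
n,l,st,c=cv2.connectedComponentsWithStats(m)
for i in range(1,n):
  if st[i,4]>60: print(st[i],c[i],at(r,c[i][0],c[i][1],.112).round(4))
"
```

```text
[0.85213509 0.15803621 0.126     ] [0.47867478 0.15094304 0.14      ]
t 4.22 from [0.5906 0.1561 0.3037] yaw 91.1 j [ 0.13  0.5   1.28  0.    1.35 -1.46] F [ 0.6 -0.9 -1. ] w 0.0789
row [ 0.1142 -0.184   0.0018] [ 0.66  0.49 89.08]
[243 223  23  23 391] [254.23273657 233.58567775] [0.4827 0.0751 0.112 ]
[322 222  23  22 398] [332.93718593 232.5678392 ] [ 0.4809 -0.1305  0.112 ]
[286 224  22  22 391] [296.39386189 234.52429668] [ 0.4779 -0.0347  0.112 ]
```

View pics/t6.png

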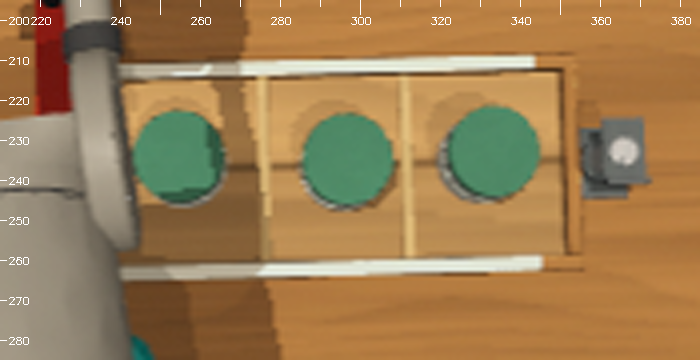

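```bash
python3 -c "
from h import *
go(.482,.0735,.26,2)"
```

```text
t 4.22 from [0.5906 0.1561 0.3037] yaw 91.1 j [ 0.13  0.5   1.28  0.    1.35 -1.46] F [ 0.6 -0.9 -1. ] w 0.0789
row [ 0.1107 -0.0807  0.0421] [ 0.66  0.49 89.08]
```

Call:
carry_out(
  deltas=[
    [0.02,-0.015,0,0,0,7,0.085],
    [0.04,-0.03,0,0,0,14,0.085],
    [0.06,-0.045,0.01,0,0,21,0.085],
    [0.08,-0.06,0.02,0,0,28,0.085],
    [0.1,-0.075,0.03,0,0,35,0.085],
    [0.111,-0.081,0.042,0,0,42,0.085],
    [0.111,-0.081,0.042,0,0,49,0.085],
    [0.111,-0.081,0.042,0,0,56,0.085],
  ],
)

```text
time: 4.88
ee_pos: [0.4801, 0.0722, 0.2589]
orientation: [[-0.566, 0.824, 0.01], [0.824, 0.566, 0.002], [-0.004, 0.009, -1.0]]
force: [0.6, -0.2, 0.1]
gripper_width: 0.0848
```

```bash
python3 -c "
from h import *
go(.482,.0735,.26,2)"
```

```text
t 4.88 from [0.4801 0.0722 0.2589] yaw 34.5 j [-0.01  0.31  1.71  0.    1.12 -0.61] F [ 0.6 -0.2  0.1] w 0.0848
row [ 0.      0.0023 -0.0011] [ 0.59  0.06 32.5 ]
```

Call:
carry_out(
  deltas=[
    [0,0.002,-0.001,0.6,0,7,0.085],
    [0,0.002,-0.001,0.6,0,14,0.085],
    [0,0.002,-0.001,0.6,0,21,0.085],
    [0,0.002,-0.001,0.6,0,28,0.085],
    [0,0.002,-0.001,0.6,0,32.5,0.085],
    [0,0.002,-0.001,0.6,0,32.5,0.085],
  ],
)

```text
time: 5.38
ee_pos: [0.4812, 0.0729, 0.2593]
orientation: [[-0.029, 1.0, -0.001], [1.0, 0.029, -0.001], [-0.001, -0.001, -1.0]]
force: [0.5, -0.2, 0.2]
gripper_width: 0.0851
```

```bash
python3 -c "
from h import *
go(.482,.0735,.133,2)
crop(viewer.read_camera('scene'),260,100,420,240,4,'s7.png')
crop(viewer.read_camera('top'),180,90,380,285,3,'t7.png')"
```

```text
t 5.38 from [0.4812 0.0729 0.2593] yaw 1.7 j [-0.01  0.32  1.69 -0.    1.13 -0.04] F [ 0.5 -0.2  0.2] w 0.0851
row [0.0007 0.001  0.1263] [-0.07  0.06 -0.31]
```

View pics/s7.png

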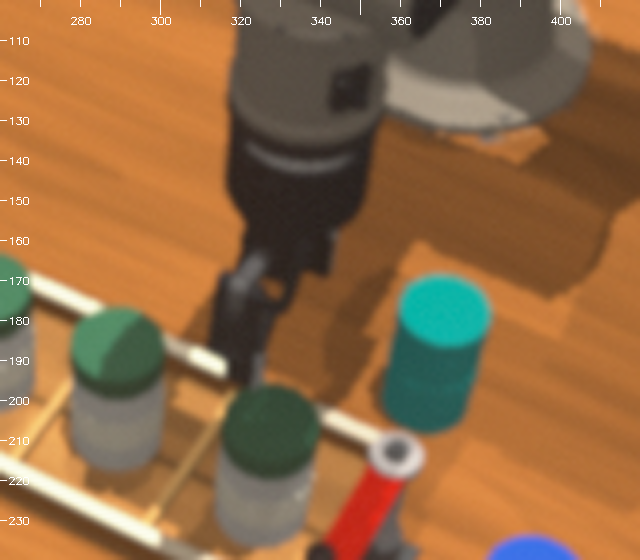

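View pics/t7.png

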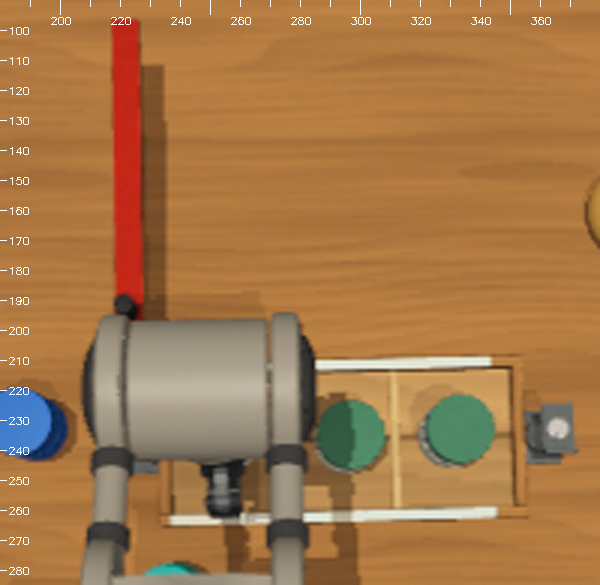

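```bash
python3 -c "
from h import *
r=viewer.read_camera('scene')
im=r['frame'].copy(); im=cv2.resize(im,None,fx=4,fy=4,interpolation=cv2.INTER_CUBIC)
for x,y in[(.482,.0735),(.478,-.035),(.481,-.131)]:
  for z in (.012,.112):
    pts=[proj(r,(x+.03*np.cos(a),y+.03*np.sin(a),z))*4+1.5 for a in np.linspace(0,6.3,40)]
    cv2.polylines(im,[np.int32(pts)],0,(0,0,255),1)
cv2.imwrite('pics/s8.png',im[560:1000,840:1440])"
```

```text
(no output)
```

View pics/s8.png

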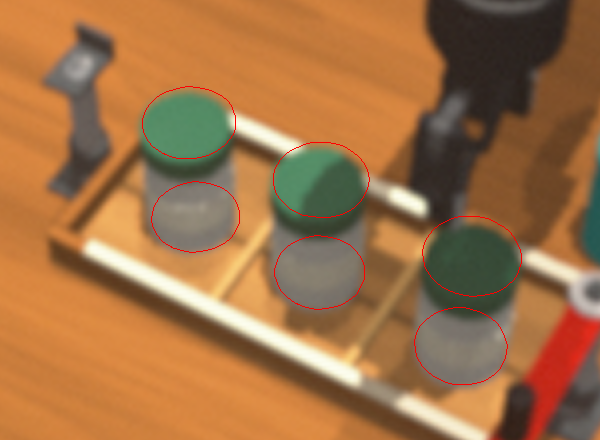

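The projected circles match the lids within about 3 mm, slightly short in x. Descending on tin 1 in place 1.

Call:
carry_out(
  deltas=[
    [0.001,0.002,0.03,0,0,0,0.085],
    [0.001,0.002,0.06,0,0,0,0.085],
    [0.001,0.002,0.09,0,0,0,0.085],
    [0.001,0.002,0.11,0,0,0,0.085],
    [0.001,0.002,0.126,0,0,0,0.085],
    [0.001,0.002,0.126,0,0,0,0.085],
    [0.001,0.002,0.126,0,0,0,0.05],
    [0.001,0.002,0.126,0,0,0,0.05],
  ],
  grip_force=60,
)

```text
time: 6.2
ee_pos: [0.484, 0.074, 0.1345]
orientation: [[-0.037, 0.999, 0.001], [0.999, 0.037, -0.001], [-0.001, 0.001, -1.0]]
force: [-0.4, 0.4, 0.1]
gripper_width: 0.0631
```

Call:
carry_out(
  deltas=[
    [0,0,0,0,0,0,0.05],
    [0,0,0,0,0,0,0.05],
    [0,0,0,0,0,0,0.05],
    [0,0,0,0,0,0,0.05],
  ],
)

```text
time: 6.53
ee_pos: [0.4841, 0.074, 0.1351]
orientation: [[-0.037, 0.999, 0.002], [0.999, 0.037, -0.001], [-0.001, 0.002, -1.0]]
force: [-0.0, -0.6, 2.6]
gripper_width: 0.0588
```

```bash
python3 -c "
from h import *
go(.482,.0735,.133,2)
crop(viewer.read_camera('scene'),260,100,420,240,4,'s9.png')"
```

```text
t 6.53 from [0.4841 0.074  0.1351] yaw 2.1 j [-0.    0.49  1.83 -0.    0.82 -0.04] F [-0.  -0.6  2.6] w 0.0588
row [-0.0004 -0.0021  0.0021] [0.1  0.07 0.1 ]
```

View pics/s9.png

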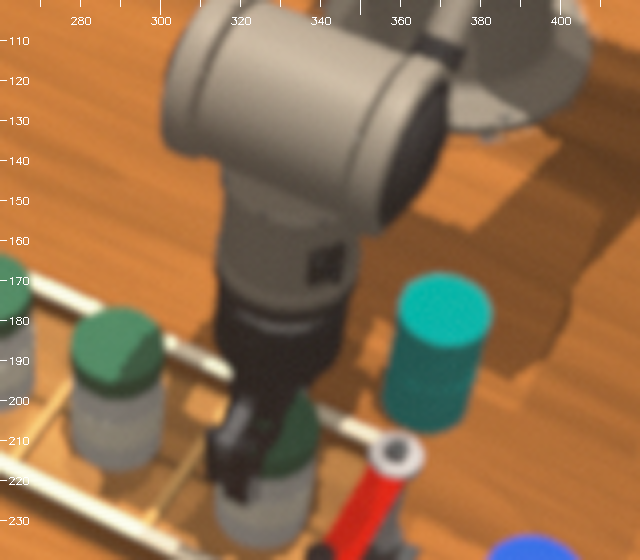

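Tin 1 is gripped (opening 58.8 mm). Lifting it 80 mm and pausing.

Call:
carry_out(
  deltas=[
    [0,0,-0.015,0,0,0,0.05],
    [0,0,-0.035,0,0,0,0.05],
    [0,0,-0.055,0,0,0,0.05],
    [0,0,-0.07,0,0,0,0.05],
    [0,0,-0.08,0,0,0,0.05],
    [0,0,-0.08,0,0,0,0.05],
    [0,0,-0.08,0,0,0,0.05],
    [0,0,-0.08,0,0,0,0.05],
  ],
)

```text
time: 7.25
ee_pos: [0.4834, 0.0741, 0.2141]
orientation: [[-0.037, 0.999, -0.0], [0.999, 0.037, -0.001], [-0.001, -0.0, -1.0]]
force: [0.2, -0.1, -4.4]
gripper_width: 0.059
```

Call:
carry_out(
  deltas=[
    [0,0,0,0,0,0,0.05],
    [0,0,0,0,0,0,0.05],
    [0,0,0,0,0,0,0.05],
    [0,0,0,0,0,0,0.05],
    [0,0,0,0,0,0,0.05],
    [0,0,0,0,0,0,0.05],
  ],
)

```text
time: 7.75
ee_pos: [0.4834, 0.0741, 0.214]
orientation: [[-0.037, 0.999, -0.0], [0.999, 0.037, -0.001], [-0.001, -0.0, -1.0]]
force: [0.3, 0.1, -4.9]
gripper_width: 0.059
```

```bash
cat > w.py <<'E'
from h import *
import sys
F=[]
for i in range(6):
    r=viewer.read_camera('scene'); s=telemetry.sense(); F.append(s['force'])
F=np.array(F); print(F[:,2].round(2),F.mean(0),'tau',np.round(s['tau'],2),'q',np.round(s['joints'],3))
go(.484,.074,.135,2)
crop(r,200,60,420,240,3,sys.argv[1])
E
python3 w.py s10.png
```

```text
[-4.98 -5.34 -3.08 -4.5  -4.1  -3.5 ] [ 0.43213049 -0.1287526  -4.25055306] tau [-0.000e+00 -4.352e+01 -2.234e+01  1.000e-02  0.000e+00 -0.000e+00] q [-4.000e-03  3.730e-01  1.751e+00 -1.000e-03  1.017e+00 -4.000e-02]
t 8.05 from [0.4834 0.0741 0.2142] yaw 2.1 j [-0.    0.37  1.75 -0.    1.02 -0.04] F [-0.1  0.2 -3.5] w 0.0588
row [-0.      0.0006  0.0792] [-0.    0.06  0.11]
```

View pics/s10.png

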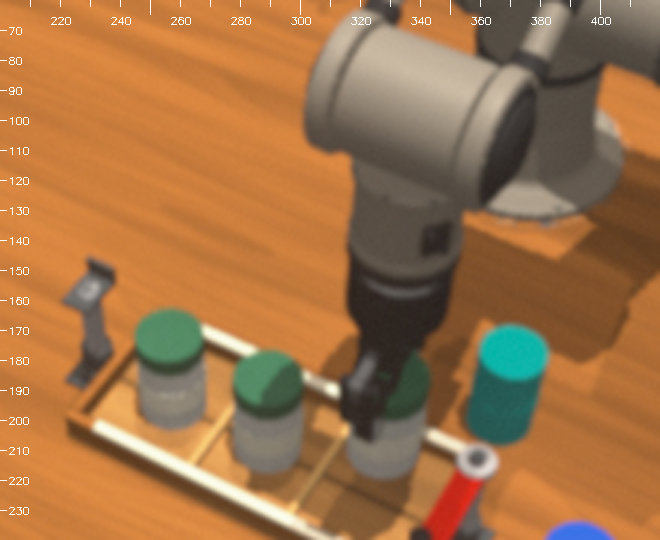

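Tin 1 weighs about 4.3 N (0.43 kg), so it is a light one. Standing it back.

Call:
carry_out(
  deltas=[
    [0,0,0.02,0,0,0,0.05],
    [0,0,0.045,0,0,0,0.05],
    [0,0,0.063,0,0,0,0.05],
    [0,0,0.072,0,0,0,0.05],
    [0,0,0.077,0,0,0,0.05],
    [0,0,0.079,0,0,0,0.05],
    [0,0,0.079,0,0,0,0.05],
    [0,0,0.079,0,0,0,0.05],
  ],
)

```text
time: 8.72
ee_pos: [0.4841, 0.074, 0.136]
orientation: [[-0.037, 0.999, 0.002], [0.999, 0.037, -0.001], [-0.001, 0.002, -1.0]]
force: [-0.1, -0.0, -3.5]
gripper_width: 0.0587
```

Call:
carry_out(
  deltas=[
    [0,0,0.001,0,0,0,0.05],
    [0,0,0.002,0,0,0,0.05],
    [0,0,0.002,0,0,0,0.05],
    [0,0,0.002,0,0,0,0.05],
  ],
)

```text
time: 9.05
ee_pos: [0.4849, 0.074, 0.1351]
orientation: [[-0.037, 0.999, 0.005], [0.999, 0.037, -0.001], [-0.001, 0.005, -1.0]]
force: [-0.2, -0.6, 5.8]
gripper_width: 0.0588
```

Contact (+5.8 N): it stands. Opening the gripper and rising.

Call:
carry_out(
  deltas=[
    [0,0,0,0,0,0,0.085],
    [0,0,0,0,0,0,0.085],
    [0,0,0,0,0,0,0.085],
    [0,0,0,0,0,0,0.085],
    [0,0,0,0,0,0,0.085],
    [0,0,-0.02,0,0,0,0.085],
    [0,0,-0.05,0,0,0,0.085],
    [0,0,-0.085,0,0,0,0.085],
  ],
)

```text
time: 9.72
ee_pos: [0.4835, 0.0741, 0.2196]
orientation: [[-0.037, 0.999, 0.0], [0.999, 0.037, -0.001], [-0.001, 0.0, -1.0]]
force: [1.0, -1.0, 0.2]
gripper_width: 0.0851
```

```bash
python3 -c "
from h import *
go(.48,-.035,.25,2);go(.48,-.035,.133,2)
crop(viewer.read_camera('scene'),200,60,420,240,3,'s11.png')"
```

```text
t 9.72 from [0.4835 0.0741 0.2196] yaw 2.1 j [-0.    0.37  1.74 -0.    1.03 -0.04] F [ 1.  -1.   0.2] w 0.0851
row [-0.1089 -0.0075 -0.0303] [0.01 0.06 0.1 ]
t 9.72 from [0.4835 0.0741 0.2196] yaw 2.1 j [-0.    0.37  1.74 -0.    1.03 -0.04] F [ 1.  -1.   0.2] w 0.0851
row [-0.1088 -0.0075  0.0867] [0.01 0.06 0.1 ]
```

View pics/s11.png

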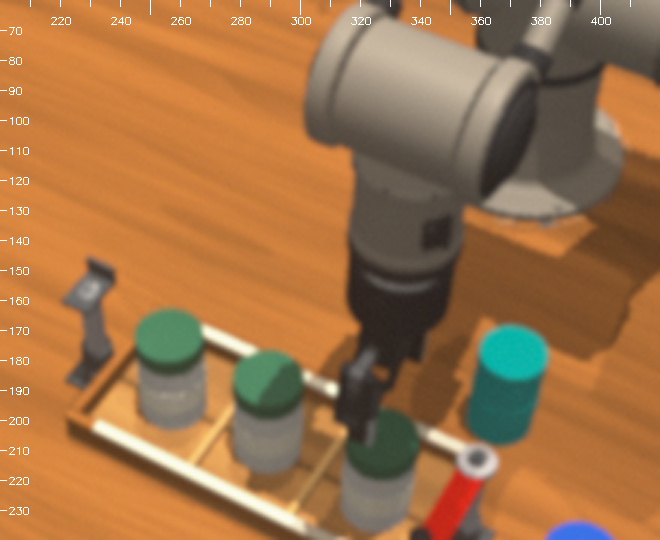

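Tin 1 stands upright in place 1 (lid at about 327,206). Moving on to tin 2.

Call:
carry_out(
  deltas=[
    [-0.03,-0.002,-0.01,0,0,0,0.085],
    [-0.065,-0.005,-0.01,0,0,0,0.085],
    [-0.095,-0.007,-0.01,0,0,0,0.085],
    [-0.109,-0.007,-0.01,0,0,0,0.085],
    [-0.109,-0.007,-0.01,0,0,0,0.085],
    [-0.109,-0.007,0.01,0,0,0,0.085],
    [-0.109,-0.007,0.04,0,0,0,0.085],
    [-0.109,-0.007,0.065,0,0,0,0.085],
  ],
)

```text
time: 10.43
ee_pos: [0.4845, -0.0345, 0.1612]
orientation: [[-0.037, 0.999, 0.014], [0.999, 0.037, -0.001], [-0.002, 0.014, -1.0]]
force: [-0.6, -0.5, -0.4]
gripper_width: 0.0853
```

```bash
python3 -c "
from h import *
go(.48,-.035,.135,2)
crop(viewer.read_camera('scene'),200,60,420,240,3,'s12.png')"
```

```text
t 10.43 from [ 0.4845 -0.0345  0.1612] yaw 2.1 j [-0.23  0.44  1.83  0.    0.86 -0.27] F [-0.6 -0.5 -0.4] w 0.0853
row [-0.0003 -0.0049  0.0262] [0.82 0.09 0.11]
```

View pics/s12.png

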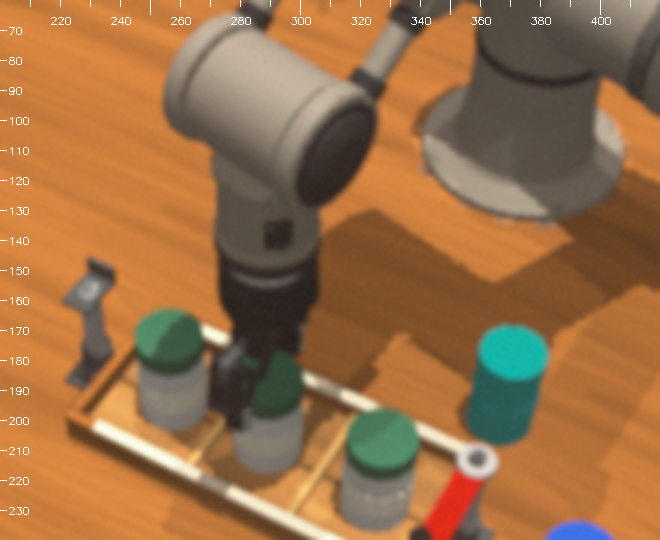

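Call:
carry_out(
  deltas=[
    [0,-0.004,0.015,0.8,0,0,0.085],
    [0,-0.004,0.026,0.8,0,0,0.085],
    [0,-0.004,0.026,0.8,0,0,0.085],
    [0,-0.004,0.026,0.8,0,0,0.05],
    [0,-0.004,0.026,0.8,0,0,0.05],
    [0,-0.004,0.026,0.8,0,0,0.05],
    [0,-0.004,0.026,0.8,0,0,0.05],
    [0,-0.004,0.026,0.8,0,0,0.05],
  ],
)

```text
time: 11.15
ee_pos: [0.4793, -0.034, 0.1323]
orientation: [[-0.037, 0.999, -0.005], [0.999, 0.037, -0.0], [0.0, -0.005, -1.0]]
force: [-0.4, 1.5, 7.6]
gripper_width: 0.0589
```

Call:
carry_out(
  deltas=[
    [0,0,0,0,0,0,0.05],
    [0,0,0,0,0,0,0.05],
  ],
)

```text
time: 11.32
ee_pos: [0.4794, -0.034, 0.1327]
orientation: [[-0.037, 0.999, -0.004], [0.999, 0.037, -0.0], [-0.0, -0.004, -1.0]]
force: [-0.2, -0.1, -1.7]
gripper_width: 0.0587
```

Call:
carry_out(
  deltas=[
    [0,0,-0.015,0,0,0,0.05],
    [0,0,-0.035,0,0,0,0.05],
    [0,0,-0.055,0,0,0,0.05],
    [0,0,-0.07,0,0,0,0.05],
    [0,0,-0.08,0,0,0,0.05],
    [0,0,-0.08,0,0,0,0.05],
    [0,0,-0.08,0,0,0,0.05],
    [0,0,-0.08,0,0,0,0.05],
  ],
)

```text
time: 11.98
ee_pos: [0.4791, -0.0338, 0.2118]
orientation: [[-0.037, 0.999, -0.006], [0.999, 0.037, 0.0], [0.0, -0.006, -1.0]]
force: [-0.2, -0.2, -2.6]
gripper_width: 0.0588
```

Call:
carry_out(
  deltas=[
    [0,0,0,0,0,0,0.05],
    [0,0,0,0,0,0,0.05],
    [0,0,0,0,0,0,0.05],
    [0,0,0,0,0,0,0.05],
  ],
)

```text
time: 12.32
ee_pos: [0.479, -0.0338, 0.2114]
orientation: [[-0.037, 0.999, -0.007], [0.999, 0.037, 0.0], [0.0, -0.007, -1.0]]
force: [0.2, 0.5, -2.3]
gripper_width: 0.0587
```

```bash
python3 w.py s13.png
```

```text
[-2.13 -3.06 -2.9  -2.3  -2.38 -2.2 ] [ 0.351917   -0.22993532 -2.49687364] tau [-0.000e+00 -4.188e+01 -2.153e+01 -1.000e-02  3.000e-02 -0.000e+00] q [-2.300e-01  3.640e-01  1.774e+00 -1.000e-03  1.009e+00 -2.660e-01]
t 12.62 from [ 0.4791 -0.0339  0.2118] yaw 2.1 j [-0.23  0.36  1.77 -0.    1.01 -0.27] F [ 0.9  0.  -2.2] w 0.0589
row [0.1076 0.0093 0.0768] [-0.32 -0.01  0.12]
```

View pics/s13.png

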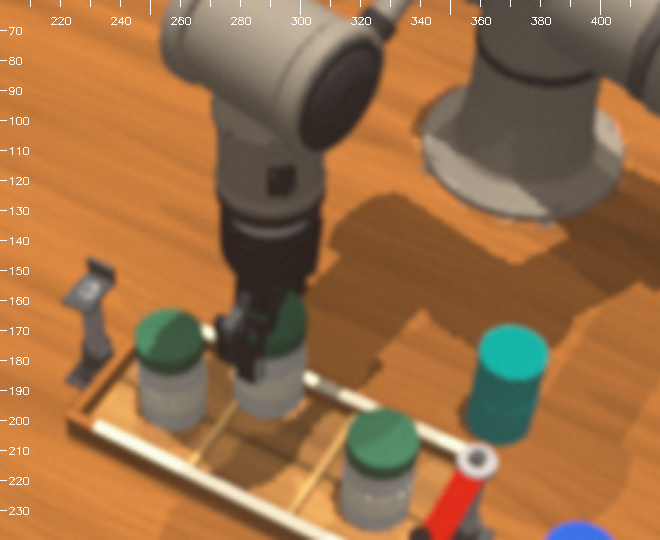

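Tin 2 weighs about 2.5 N (0.25 kg), light. Standing it back.

Call:
carry_out(
  deltas=[
    [0,0,0.02,0,0,0,0.05],
    [0,0,0.045,0,0,0,0.05],
    [0,0,0.063,0,0,0,0.05],
    [0,0,0.072,0,0,0,0.05],
    [0,0,0.077,0,0,0,0.05],
    [0,0,0.079,0,0,0,0.05],
    [0,0,0.079,0,0,0,0.05],
    [0,0,0.079,0,0,0,0.05],
  ],
)

```text
time: 13.28
ee_pos: [0.4792, -0.034, 0.1337]
orientation: [[-0.037, 0.999, -0.004], [0.999, 0.037, -0.0], [-0.0, -0.004, -1.0]]
force: [-0.1, 0.4, -1.9]
gripper_width: 0.0587
```

Call:
carry_out(
  deltas=[
    [0,0,0.001,0,0,0,0.05],
    [0,0,0.002,0,0,0,0.05],
    [0,0,0.002,0,0,0,0.05],
    [0,0,0.002,0,0,0,0.05],
  ],
)

```text
time: 13.62
ee_pos: [0.4798, -0.0341, 0.1323]
orientation: [[-0.037, 0.999, -0.002], [0.999, 0.037, -0.001], [-0.001, -0.002, -1.0]]
force: [1.5, 0.1, 1.9]
gripper_width: 0.0587
```

Contact (+1.9 N). Opening and rising.

Call:
carry_out(
  deltas=[
    [0,0,0,0,0,0,0.085],
    [0,0,0,0,0,0,0.085],
    [0,0,0,0,0,0,0.085],
    [0,0,0,0,0,0,0.085],
    [0,0,0,0,0,0,0.085],
    [0,0,-0.02,0,0,0,0.085],
    [0,0,-0.055,0,0,0,0.085],
    [0,0,-0.09,0,0,0,0.085],
  ],
)

```text
time: 14.28
ee_pos: [0.4792, -0.0339, 0.2225]
orientation: [[-0.037, 0.999, -0.006], [0.999, 0.037, 0.0], [0.0, -0.006, -1.0]]
force: [0.9, 0.8, 0.3]
gripper_width: 0.0851
```

```bash
python3 -c "
from h import *
go(.484,-.131,.225,2)
crop(viewer.read_camera('scene'),200,60,420,240,3,'s14.png')"
```

```text
t 14.28 from [ 0.4792 -0.0339  0.2225] yaw 2.1 j [-0.23  0.35  1.76 -0.    1.04 -0.27] F [0.9 0.8 0.3] w 0.0851
row [-0.0972  0.0012 -0.0026] [-0.32 -0.01  0.12]
```

View pics/s14.png

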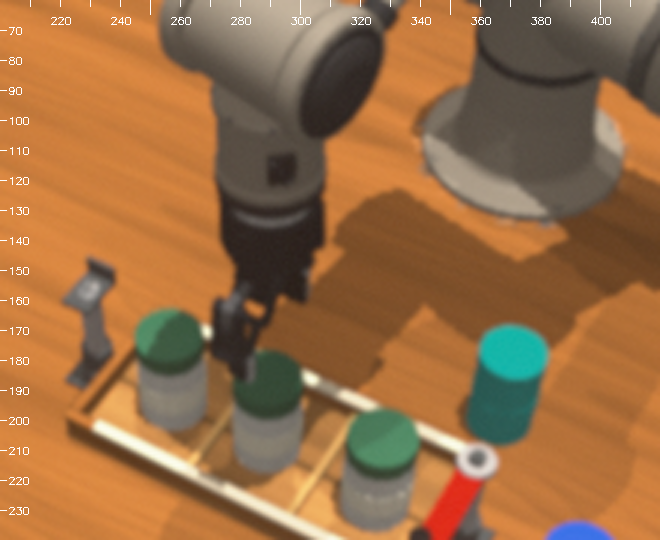

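Both tins 1 and 2 stand upright (lids at 327,206 and 289,187). Going to tin 3.

Call:
carry_out(
  deltas=[
    [-0.03,0,-0.005,0,0,0,0.085],
    [-0.065,0.001,-0.005,0,0,0,0.085],
    [-0.09,0.001,-0.005,0,0,0,0.085],
    [-0.097,0.001,-0.005,0,0,0,0.085],
    [-0.097,0.001,-0.005,0,0,0,0.085],
    [-0.097,0.001,0.01,0,0,0,0.085],
    [-0.097,0.001,0.04,0,0,0,0.085],
    [-0.097,0.001,0.065,0,0,0,0.085],
  ],
)

```text
time: 15.0
ee_pos: [0.4872, -0.1302, 0.1641]
orientation: [[-0.038, 0.999, 0.008], [0.999, 0.038, -0.003], [-0.003, 0.008, -1.0]]
force: [0.3, -0.5, -0.1]
gripper_width: 0.0849
```

```bash
python3 -c "
from h import *
go(.484,-.131,.133,2)
crop(viewer.read_camera('scene'),200,60,420,240,3,'s15.png')"
```

```text
t 15.0 from [ 0.4872 -0.1302  0.1641] yaw 2.2 j [-0.41  0.46  1.77  0.    0.9  -0.45] F [ 0.3 -0.5 -0.1] w 0.0849
row [-0.0006 -0.0035  0.0311] [0.43 0.17 0.16]
```

View pics/s15.png

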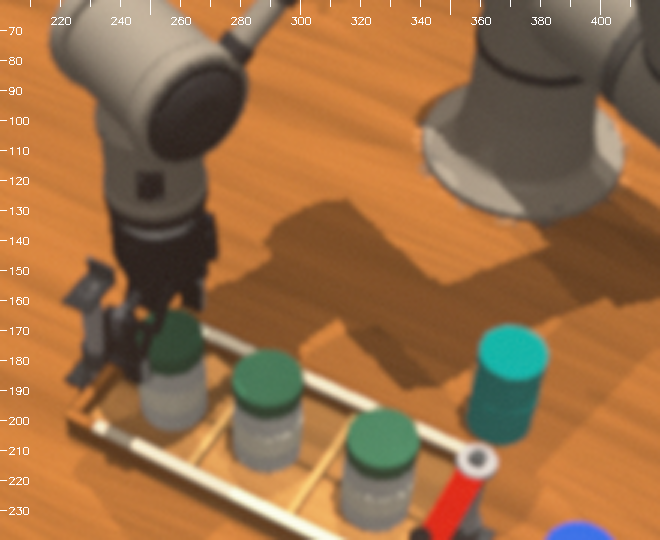

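Call:
carry_out(
  deltas=[
    [0,-0.003,0.015,0.4,0,0,0.085],
    [0,-0.003,0.03,0.4,0,0,0.085],
    [0,-0.003,0.03,0.4,0,0,0.085],
    [0,-0.003,0.03,0.4,0,0,0.05],
    [0,-0.003,0.03,0.4,0,0,0.05],
    [0,-0.003,0.03,0.4,0,0,0.05],
    [0,-0.003,0.03,0.4,0,0,0.05],
    [0,-0.003,0.03,0.4,0,0,0.05],
  ],
)

```text
time: 15.72
ee_pos: [0.4828, -0.1293, 0.131]
orientation: [[-0.038, 0.999, -0.005], [0.999, 0.038, -0.0], [0.0, -0.005, -1.0]]
force: [0.3, 2.6, 6.3]
gripper_width: 0.0585
```

Call:
carry_out(
  deltas=[
    [0,0,0,0,0,0,0.05],
    [0,0,0,0,0,0,0.05],
    [0,0,0,0,0,0,0.05],
  ],
)

```text
time: 15.97
ee_pos: [0.4825, -0.1292, 0.131]
orientation: [[-0.038, 0.999, -0.005], [0.999, 0.038, 0.0], [0.0, -0.005, -1.0]]
force: [-1.5, 0.9, -1.9]
gripper_width: 0.0591
```

Call:
carry_out(
  deltas=[
    [0,0,-0.015,0,0,0,0.05],
    [0,0,-0.035,0,0,0,0.05],
    [0,0,-0.055,0,0,0,0.05],
    [0,0,-0.07,0,0,0,0.05],
    [0,0,-0.08,0,0,0,0.05],
    [0,0,-0.08,0,0,0,0.05],
    [0,0,-0.08,0,0,0,0.05],
    [0,0,-0.08,0,0,0,0.05],
  ],
)

```text
time: 16.63
ee_pos: [0.4823, -0.1289, 0.21]
orientation: [[-0.038, 0.999, -0.007], [0.999, 0.038, 0.001], [0.001, -0.007, -1.0]]
force: [0.1, 0.5, -6.9]
gripper_width: 0.0588
```

Call:
carry_out(
  deltas=[
    [0,0,0,0,0,0,0.05],
    [0,0,0,0,0,0,0.05],
    [0,0,0,0,0,0,0.05],
    [0,0,0,0,0,0,0.05],
  ],
)

```text
time: 16.97
ee_pos: [0.4821, -0.1289, 0.2095]
orientation: [[-0.038, 0.999, -0.008], [0.999, 0.038, 0.001], [0.002, -0.008, -1.0]]
force: [-1.0, 1.1, -6.5]
gripper_width: 0.0584
```

```bash
python3 w.py s16.png
```

```text
[-6.46 -6.24 -6.74 -6.13 -6.58 -5.97] [-0.25803967  0.39976263 -6.3525122 ] tau [-0.00e+00 -4.56e+01 -2.28e+01 -2.00e-02  4.00e-02  0.00e+00] q [-0.414  0.398  1.725 -0.002  1.026 -0.45 ]
t 17.27 from [ 0.4823 -0.1289  0.21  ] yaw 2.2 j [-0.41  0.4   1.72 -0.    1.03 -0.45] F [-0.7  1.  -6. ] w 0.0588
row [0.2026 0.0099 0.0751] [-0.4  -0.06  0.17]
```

View pics/s16.png

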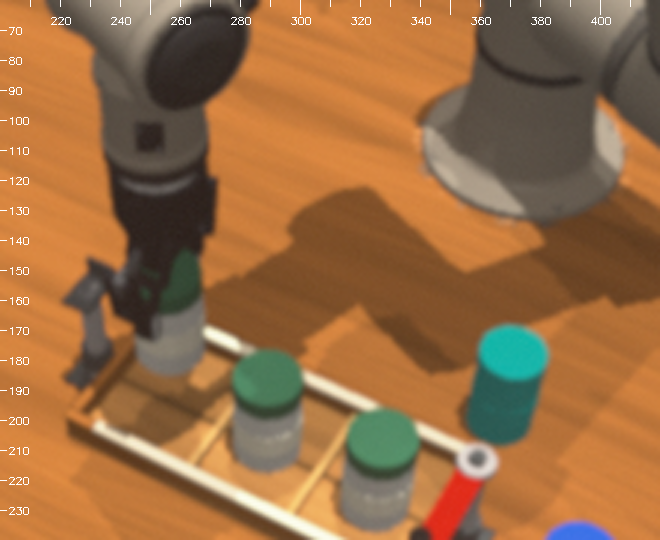

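Tin 3 weighs about 6.4 N (0.65 kg), which makes it the heaviest. Raising it another 50 mm and holding.

Call:
carry_out(
  deltas=[
    [0,0,-0.012,0,0,0,0.05],
    [0,0,-0.026,0,0,0,0.05],
    [0,0,-0.04,0,0,0,0.05],
    [0,0,-0.05,0,0,0,0.05],
    [0,0,-0.05,0,0,0,0.05],
    [0,0,-0.05,0,0,0,0.05],
    [0,0,-0.05,0,0,0,0.05],
    [0,0,-0.05,0,0,0,0.05],
  ],
)

```text
time: 17.93
ee_pos: [0.4822, -0.1288, 0.259]
orientation: [[-0.038, 0.999, -0.009], [0.999, 0.038, 0.002], [0.002, -0.009, -1.0]]
force: [0.5, -1.6, -6.0]
gripper_width: 0.0588
```

Call:
carry_out(
  deltas=[
    [0,0,0,0,0,0,0.05],
    [0,0,0,0,0,0,0.05],
    [0,0,0,0,0,0,0.05],
    [0,0,0,0,0,0,0.05],
  ],
)

```text
time: 18.27
ee_pos: [0.4822, -0.1288, 0.2588]
orientation: [[-0.038, 0.999, -0.009], [0.999, 0.038, 0.002], [0.002, -0.009, -1.0]]
force: [0.8, -0.2, -6.6]
gripper_width: 0.0592
```

```bash
python3 w.py s17.png; python3 -c "
from h import *
r=viewer.read_camera('scene');cv2.imwrite('pics/s18.png',r['frame'])
r=viewer.read_camera('top');cv2.imwrite('pics/t18.png',r['frame'])
im=cv2.cvtColor(r['frame'],cv2.COLOR_BGR2HSV); m=cv2.inRange(im,(50,70,40),(85,255,200)); m[:, :200]=0
n,l,st,c=cv2.connectedComponentsWithStats(m)
for i in range(1,n):
  if st[i,4]>60: print(st[i],c[i],at(r,c[i][0],c[i][1],.112).round(4))
"
```

```text
[-5.92 -6.22 -5.56 -5.84 -5.12 -5.42] [-0.15832863 -0.03621245 -5.67888825] tau [-0.000e+00 -4.456e+01 -2.487e+01 -2.000e-02  5.000e-02  0.000e+00] q [-0.414  0.341  1.658 -0.002  1.151 -0.451]
t 18.57 from [ 0.4822 -0.1288  0.2591] yaw 2.2 j [-0.41  0.34  1.66 -0.    1.15 -0.45] F [-0.4  0.3 -5.4] w 0.0586
row [0.2024 0.0105 0.1244] [-0.49 -0.11  0.16]
[244 222  22  23 394] [254.44162437 233.18781726] [0.4837 0.0745 0.112 ]
[286 224  23  22 392] [296.70408163 234.48469388] [ 0.478  -0.0355  0.112 ]
```

View pics/s18.png

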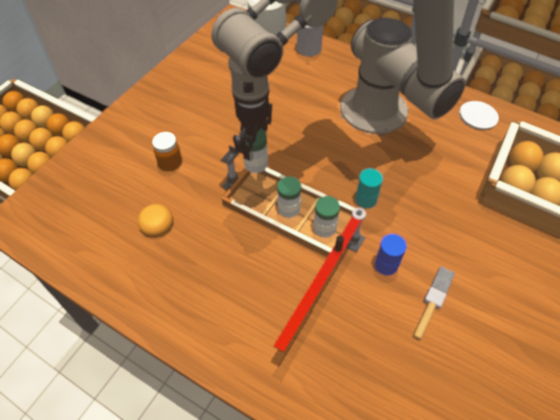

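View pics/t18.png

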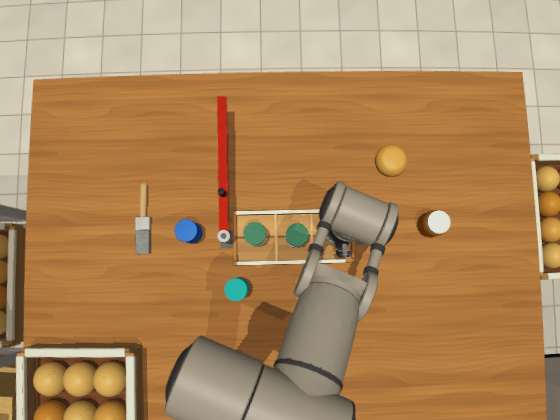

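The tin is held near 255,150 in the scene view, about 128 mm up. The other two stand within about 2 mm of their starts, the bar is open (222,97 to 223,236 in the top view), and the bystanders have not moved. Handing in.

```bash
python3 -c "
from station import ctrl,telemetry
print(ctrl.job_done()); s=telemetry.sense(); print(s['time'],s['ee_pos'],s['force'],s['gripper_width'])"
```

```text
the job is handed in; nothing more can be done
None
the job is handed in; nothing more can be done
```

I handed the job in at about 19 s with the heaviest tin, from place 3, held about 128 mm above where it stood. The hand-in gives no verdict.

- **Keeper bar:** I swung it to about 1.55 rad, estimated from the top image, by its knob held loosely between the fingers. The last picture shows it still there.
- **Weights:** I lifted each tin about 80 mm over its place and paused. The wrist force read about 4.3 N for place 1, 2.5 N for place 2 and 6.4 N for place 3.
- **Last checks:** The place 1 and 2 tins stand upright within about 2 mm of where they were first measured. The jar, brush and cheese look untouched.
- **Disagreement:** The force reading is noisy. At the final hold it averaged 5.7 N instead of 6.4 N, but that is still well above the next tin.

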